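# Seat the tube block in the dry bath

### The job

Move the aluminium tube block from its orange storage stand into the well of the dry bath. The stand leaves only the block's long sides free and the bath's guards leave only its short ends free, so on the way set the block down upright on the open bench, let go, and take it again the other way. Once it is in the well, press it down until its top is flush with the bath's deck, and leave the bottle, the dish and the beaker where they stand.

Things in the scene. Friction and masses are not known exactly. Their poses are not given: they have to be found in the camera images.
- block: Bare aluminium tube block, 56 mm long (its x) by 40 mm wide (its y) by 45 mm high, about 0.25 kg, with six open tube holes (11.5 mm across, 34 mm deep) in its top, 2 rows of 3 at x = -18, 0, 18 and y = -9.5, 9.5 mm. Origin at the centre of its underside, z up. Either way round (half turn) is right. It starts standing upright in the stand.
- block_top (a point): Centre of the block's top face, 45 mm above its origin; axes as the block's.
- stand: Fixed orange cradle; base 90 x 52 mm, 8 mm thick; the block stands on it, long axis along the stand's x. Walls at x = +-31 to +-41 mm, 44 mm wide, 56 mm above the bench (3 mm over the block's top), close off the block's short ends (3 mm gap); its long sides are free. The bench round x = 0.44, y = 0 m is always clear. Origin at the centre of the underside, z up.
- dry_bath: Fixed white instrument, 150 mm (its x) by 120 mm (its y), flat deck 62 mm above the bench, grey control panel with a dark display and three buttons on the -x face. Origin at the centre of its underside, z up. In the middle of the deck is the rectangular well. Blue heat guards flank the well (see well).
- well (a point): Centre of the well's mouth, level with the deck; axes as dry_bath's. Well 60 mm (x) by 44 mm (y): 2 mm clearance a side; 3 mm bevel round the mouth. Upright blue guards, 74 mm long, along its long sides from y = +-27.5 to +-33.5 mm, 30 mm above the deck, too close to the block for fingers; beyond its short ends the deck is free, 45 mm each way.
- lift_plate (a joint): Stiff steel plate that floors the well, in m: 0 = fully up, 0.016 = fully down; it starts between 0 and 0.004. The block rests on it 16 mm (fully up) to 12 mm proud of the deck; it does not sink under the block's weight, moves down under a push of about 8 N and stays where it is left (no spring). Fully down, the block's top is 0.5 mm below the deck.
- bottle: Bystander: small clear round bottle with a blue cap, 56 mm across, 104 mm tall, standing; origin at the centre of its underside.
- dish: Bystander: clear petri dish with pinkish filling, 57 mm across, 14 mm high; origin at the centre of its underside.
- beaker: Bystander: clear beaker, 52 mm across, 70 mm tall, standing; origin at the centre of its underside.

How it is judged:
On the way:
1. the block stands upright on the bench, let go (height (world z) of block below 0.004 m and angle between block's own z axis and vertical below 0.1 rad and contact force between block and the fingers below 0.2 N and linear speed of block below 0.03 m/s), for 0.2 s.
At the end, for the whole second after the job is handed in: The block is upright (within 3 degrees) and at rest in the well, within 5 mm of its centre, its top level with the deck (at most 2 mm proud), the lift plate pressed down more than 13.5 mm; the bystanders are where they stood (within 30 mm) (horizontal distance between block and well below 0.005 m and z of block_top in the frame of well between -0.004 and 0.002 m and angle between block's own z axis and vertical below 0.05 rad and linear speed of block below 0.02 m/s and value of joint lift_plate above 0.0135 m and distance of each of bottle, dish, beaker from where it was at the start of the episode below 0.03 m); the robot touches nothing.
It fails at once if the bottle is shifted more than 30 mm or tipped over (distance of bottle from where it was at the start of the episode above 0.03 m or angle between bottle's own z axis and vertical above 0.5 rad).
It fails at once if the dish is shifted more than 30 mm or tipped over (distance of dish from where it was at the start of the episode above 0.03 m or angle between dish's own z axis and vertical above 0.5 rad).
It fails at once if the beaker is shifted more than 30 mm or tipped over (distance of beaker from where it was at the start of the episode above 0.03 m or angle between beaker's own z axis and vertical above 0.5 rad).
It also fails if it takes over 64 s, if anything falls off the work surface, if the arm or the gripper's body presses on something with over 40 N, if the wrist force passes 120 N, or if a joint passes its speed limit or range.

### The arm

A 6-joint arm with a two-finger parallel gripper is mounted at the origin on a cart in front of the work surface, level with it; the furniture and walls round the work are solid. World frame = base frame: x ahead of the robot, y to its left, z up, the work surface at z = 0. Lengths are in m, angles in rad, forces in N, time in s.
With the tool pointing down it reaches from about 0.35 to 1 m from the base axis. Payload 7.1 kg.
Tool frame: the origin (TCP) lies midway between the tips of the shut fingers; the grasp point (between the pads) lies 19 mm behind it; z points along the fingers, y is the line along which they close (so a half turn about z gives the same grasp; the last joint's range is limited). The gripper opens to 85 mm and grips with 20 to 120 N. Pads are 22 mm wide; open, the fingers measure 114 mm over their backs; the gripper's body (76 mm by 85 mm) begins 54 mm behind the grasp point. The pads swing forward as they close: fully open they stand 13 mm farther back than shut.
Start: joints at [-1.165, 0.423, 1.63, -0, 1.089, -0.019], TCP at [0.258, -0.569, 0.231] pointing down, gripper open.
Joint ranges: [-3, 3], [-0.9, 2.11], [0.09, 2.58], [-1.31, 4.45], [0.11, 2.69], [-2.54, 2.54]. Speed limits (rad/s): [2.39, 2.39, 3.01, 3.14, 3.14, 3.14].

### API

Orientations are given as [roll, pitch, yaw] about the fixed x, y, z axes, in that order (R = Rz(yaw) Ry(pitch) Rx(roll)).
In Python, from plant import manip, vision gives the robot as it stands (manip), with the cameras (vision).
- The arm moves only by the tool jog_arm, called as name(argument=value, ...) on one line, values as JSON. Schema: {"type":"object","properties":{"segments":{"type":"string"},"squeeze":{"type":"number"},"only":{"type":"string"},"quiet":{"type":"boolean"},"lines":{"type":"string"}},"required":["segments"],"additionalProperties":false}. segments is a string of 1 to 20 rows, one to a line, with the numbers parted by spaces; each row has 5 numbers: dx, dy, dz in m, then a turn about the tool's z in rad, then the finger opening in m; each row shifts and turns the commanded pose from where the row before left it, along the tool's axes as they then stand; what a row does not reach is not made up. A row lasts 1/10 s, in which the tool goes at most 0.05 m and 0.15 rad, less where a joint would pass 70% of its speed; a pose out of reach is approached as far as the arm can. The fingers move at their own pace and stop on an object; squeeze is the grip in N (left out, the last holds). Time passes only in rows, so rows that do not move let the fingers close. The tool returns the time, the measured TCP pose, the force, the opening and the grip force at its end. only (a regular expression) keeps the lines of the reply that match it, lines (a string "A,B") keeps lines A to B, and quiet returns only ok. Input that does not fit is refused with a message, and nothing moves.
- manip.get_state(): the state, without advancing time (a new reading comes with each control period).
- vision.get_image(name): name is "scene" or "side" or "wrist"; returns the picture (480x640x3 uint8, red, green, blue); there is no depth.
- vision.calibration(name): a dict with "intrinsics" (3x3 intrinsics, pixels), "R" (3x3) and "t" (3): a world point X has camera coordinates R X + t. Camera axes: x right, y down, z forward; pixel columns grow to the right and rows downward; lengths in m; the calibration is good to about 2 mm. A picture is of the moment at which its call begins: read the wrist's pose just before it. calibration takes no time and is no camera call; for the wrist camera it gives the pose at the moment of the call.
- manip.close_job(): hands the job in; it is judged then, once.
The state is a dict: "clock": time; "joints": joint angles; "joint_vel": joint speeds; "effort": joint torques, N m; "ee_pos": TCP position; "tool_rot": TCP orientation; "wrist_force": force on the tool from outside, world axes, zero at the start; "torque": the same for the moment, N m; "opening": finger opening in m; "grasp_force": force on a finger pad.
Only numpy, scipy, OpenCV 4.12 (cv2) and the standard library are available. Lean on these libraries where they do the work, as an engineer would, in place of code of your own. Each camera call takes 0.05 s, during which the arm holds its last target. There are 200 camera calls.

## Working session

There is one attempt and no reset: what is moved stays moved. The work goes in short steps, Python scripts to look and compute and a tool call to move; the robot and the scene stay as the last step left them, time stands still between calls to the robot, and variables do not carry over. Pictures are saved under pics/ and viewed, at most 10 in all, crops included, and the job is handed in when it is done.

```bash
ls; mkdir -p pics; python3 - <<'E'
from plant import manip, vision
import cv2,numpy as np
for n in("scene","side"):
    im=vision.get_image(n); cv2.imwrite(f"pics/{n}0.png",im[:,:,::-1])
    c=vision.calibration(n); print(n,{k:np.round(v,4).tolist() for k,v in c.items()})
s=manip.get_state();print(s)
E
```

```text
pics
plant.py
scene {'intrinsics': [[612.9798, 0.0, 324.9664], [0.0, 612.9798, 242.5897], [0.0, 0.0, 1.0]], 'R': [[-0.7894, -0.6138, 0.0097], [-0.452, 0.5705, -0.6857], [0.4153, -0.5457, -0.7278]], 't': [0.4395, 0.2824, 1.3458]}
side {'intrinsics': [[470.825, 0.0, 320.1454], [0.0, 470.825, 236.3597], [0.0, 0.0, 1.0]], 'R': [[-0.9984, 0.0557, 0.0079], [0.03, 0.6452, -0.7635], [-0.0477, -0.762, -0.6458]], 't': [0.5177, 0.0367, 1.056]}
{'clock': 0.1, 'joints': array([-1.16502018e+00,  4.23830142e-01,  1.63063750e+00, -1.13875126e-05,
        1.08856932e+00, -1.89889097e-02]), 'joint_vel': array([-5.10350540e-05, -8.71879536e-04, -3.14038684e-03,  6.87419553e-05,
        1.18524634e-03, -8.43748600e-04]), 'effort': array([ 1.60362964e-03, -5.58426440e+01, -2.82444209e+01,  9.68494464e-05,
        2.92696277e-03,  1.70153928e-06]), 'ee_pos': array([ 0.2573943 , -0.56898344,  0.23057298]), 'tool_rot': array([-3.14014842e+00, -1.73446375e-05,  4.24770331e-01]), 'wrist_force': array([ 0.04986338, -1.02210462, -1.3983235 ]), 'torque': array([-0.00714313,  0.04047467, -0.05536539]), 'grasp_force': 0.0, 'opening': 0.08530089995498207}
```

View pics/scene0.png

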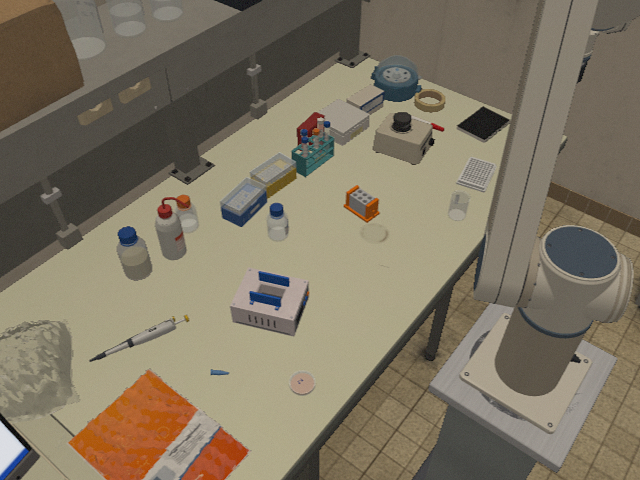

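View pics/side0.png

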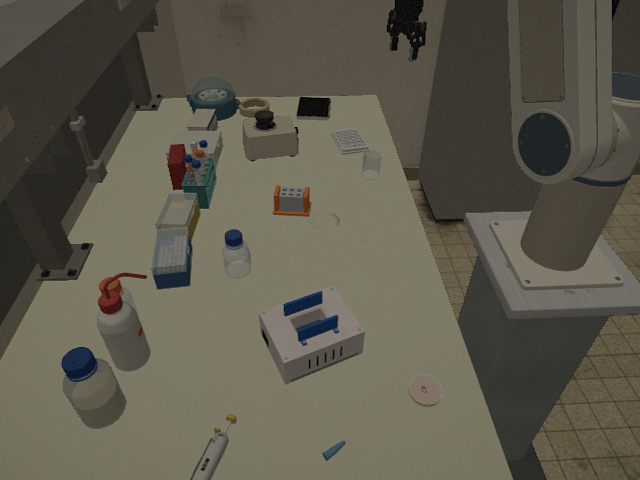

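```bash
cat > h.py <<'E'
import cv2,numpy as np
from plant import manip, vision
def pt(n,uv,z,c=None):
    c=c or vision.calibration(n); K,R,t=(np.array(c[k]) for k in("intrinsics","R","t"))
    d=R.T@np.linalg.inv(K)@np.array([*uv,1.]); o=-R.T@t
    return (o+d*(z-o[2])/d[2])
def crop(im,x,y,w,h,s): return cv2.resize(im[y:y+h,x:x+w],None,fx=s,fy=s,interpolation=cv2.INTER_CUBIC)
E
python3 - <<'E'
from h import *
a=cv2.imread("pics/scene0.png");b=cv2.imread("pics/side0.png")
top=np.hstack([crop(a,336,178,50,50,8),crop(b,267,175,50,50,8)])
cv2.imwrite("pics/c1.png",top)
cv2.imwrite("pics/c2.png",np.hstack([crop(a,225,260,100,75,4),crop(b,255,285,100,100,4)[:300]]) if 0 else np.hstack([crop(a,222,260,100,120,4),crop(b,256,280,100,120,4)]))
E
```

```text
(no output)
```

View pics/c1.png

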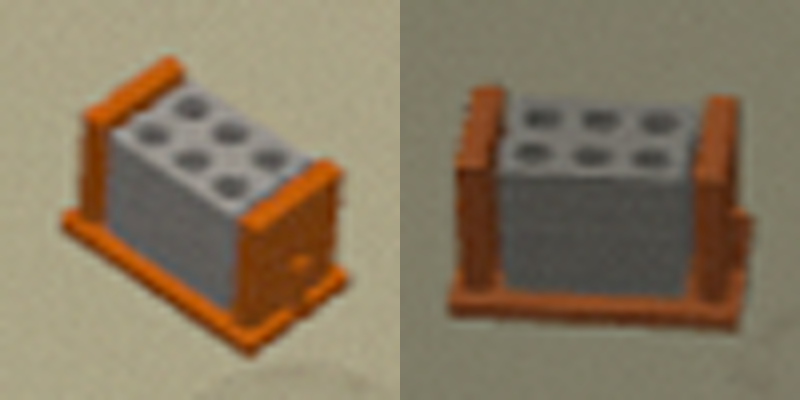

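View pics/c2.png

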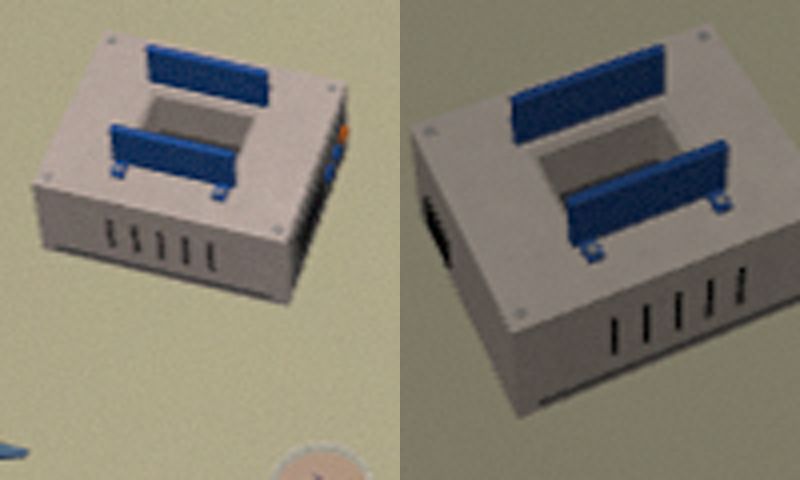

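```bash
python3 - <<'E'
from h import *
def f(n,l,x0,y0,s,z,off=0): return np.array([pt(n,(x0+(u-off+.5)/s-.5,y0+(v+.5)/s-.5),z)[:2] for u,v in l])
np.set_printoptions(precision=4,suppress=True)
for nm,h in(("scene",f("scene",[(192,108),(230,133),(272,160),(152,134),(192,160),(233,186)],336,178,8,.053)),
 ("side",f("side",[(543,118),(601,121),(661,123),(533,154),(593,157),(651,158)],267,175,8,.053,400))):
    d=h[[2,5]].mean(0)-h[[0,3]].mean(0)
    print(nm,h.mean(0),np.linalg.norm(d),np.arctan2(d[1],d[0]))
for nm,c in(("scene",f("scene",[(110,41),(333,88),(277,231),(47,177)],222,260,4,.062)),("side",f("side",[(704,36),(431,131),(520,314)],256,280,4,.062,400)),
  ("scene edge",f("scene",[(106,34),(349,87),(290,243),(35,185)],222,260,4,.062)),("scenewell",f("scene",[(152,97),(254,118)],222,260,4,.062)),("sidewell",f("side",[(661,116),(538,156)],256,280,4,.062,400))):
    print(nm,c.tolist(),(c.mean(0) if len(c)==4 else (c[0]+c[-1])/2), [np.linalg.norm(c[i]-c[i-1]) for i in range(1,len(c))],[np.arctan2(*(c[i]-c[i-1])[::-1]) for i in range(1,len(c))])
print("dish",pt("scene",(302,383),.01),"beaker",pt("scene",(458,207),.03),"bottle",pt("scene",(278,222),.05),"ring",pt("scene",(374,233),.0), pt("side",(426,390),.01),pt("side",(372,165),.035),pt("side",(237,255),.05))
E
```

```text
scene [ 0.5803 -0.1922] 0.03659275453834909 3.0251241406740057
side [ 0.5785 -0.1876] 0.035761699794446884 3.0307972630770585
scene [[0.6339084336711038, 0.1955397023530625], [0.5071076080983332, 0.14145090798011917], [0.4664567210554317, 0.2406614919327722], [0.5927977685674016, 0.2923936046982806]] [0.5501 0.2175] [np.float64(0.13785516690590435), np.float64(0.10721583178617398), np.float64(0.13652205601149262)] [np.float64(-2.7383971827836446), np.float64(1.9596739087485147), np.float64(0.388638294067056)]
side [[0.5055736933599629, 0.14473521662272693], [0.6309673022447921, 0.19647135541425853], [0.5915172193886973, 0.29491950713655174]] [0.5485 0.2198] [np.float64(0.13564728233996484), np.float64(0.10605822747381936)] [np.float64(0.39131241931177563), np.float64(1.9519227098907812)]
scene edge [[0.6395163540029918, 0.19296332867190447], [0.5002442694329614, 0.1350583688445487], [0.4555389144020279, 0.2424756302670278], [0.5941683922031958, 0.30069694501226063]] [0.5474 0.2178] [np.float64(0.15083002987830169), np.float64(0.11634877231817717), np.float64(0.15035908222015718)] [np.float64(-2.747566993103479), np.float64(1.9651761851661713), np.float64(0.3976091916351185)]
scenewell [[0.5854931311132432, 0.21207879280286024], [0.5287387125040989, 0.18721887582196717]] [0.5571 0.1996] [np.float64(0.06196030587367111)] [np.float64(-2.728740713274412)]
sidewell [[0.5284723335952338, 0.1927492583325131], [0.5836501089272847, 0.21306144304343766]] [0.5561 0.2029] [np.float64(0.05879771881905798)] [np.float64(0.3527275560379153)]
dish [0.3625 0.3299 0.01  ] beaker [ 0.3644 -0.3392  0.03  ] bottle [0.6943 0.0219 0.05  ] ring [ 0.5019 -0.142   0.    ] [0.3617 0.3323 0.01  ] [ 0.3606 -0.3299  0.035 ] [0.6918 0.0296 0.05  ]
```

```bash
cat >> h.py <<'E'
def to(x,y,z,yaw):
    s=manip.get_state();c=s["tool_rot"][2];p=s["ee_pos"];t=-(yaw-c)
    d=np.array([x,y,z])-p; cs,sn=np.cos(yaw),np.sin(yaw)
    print("clk",round(s["clock"],2),"at",np.round(p,4),np.round(s["tool_rot"],4),"| turn",round(t,4),"then",np.round([d[0]*cs+d[1]*sn,d[0]*sn-d[1]*cs,-d[2]],4))
E
python3 -c "
from h import *
to(.579,-.19,.25,-.114)"
```

jog_arm(segments="0 0 0 0.135 0.085\n0 0 0 0.135 0.085\n0 0 0 0.135 0.085\n0 0 0 0.135 0.085\n0.023 -0.0344 -0.0016 0 0.085\n0.023 -0.0344 -0.0016 0 0.085\n0.023 -0.0344 -0.0016 0 0.085\n0.023 -0.0344 -0.0016 0 0.085\n0.023 -0.0344 -0.0016 0 0.085\n0.023 -0.0344 -0.0016 0 0.085\n0.023 -0.0344 -0.0016 0 0.085\n0.023 -0.0344 -0.0016 0 0.085\n0.023 -0.0344 -0.0016 0 0.085\n0.023 -0.0344 -0.0016 0 0.085\n0.023 -0.0344 -0.0016 0 0.085\n0.023 -0.0344 -0.0016 0 0.085\n0 0 0 0 0.085\n0 0 0 0 0.085\n0 0 0 0 0.085")

```text
clock: 2.0
ee_pos: [0.5784, -0.1916, 0.2501]
tool_rot: [3.142, 0.001, -0.116]
wrist_force: [-0.8, -1.1, 0.2]
opening: 0.0849
grasp_force: 0.0
```

```bash
python3 - <<'E'
from h import *
to(.579,-.19,.25,-.114)
c=vision.calibration("wrist"); im=vision.get_image("wrist")[:,:,::-1]; cv2.imwrite("pics/w1.png",im)
np.savez("w1.npz",**c); print(c)
E
```

```text
clk 2.0 at [ 0.5784 -0.1916  0.2501] [ 3.1415e+00  1.2000e-03 -1.1560e-01] | turn -0.0016 then [ 0.0004 -0.0016  0.0001]
{'intrinsics': array([[429.07904315,   0.        , 321.25551684],
       [  0.        , 429.07904315, 236.91891005],
       [  0.        ,   0.        ,   1.        ]]), 'R': array([[-1.16189911e-01, -9.93226984e-01, -2.49617496e-04],
       [-9.56060223e-01,  1.11773946e-01,  2.71026633e-01],
       [-2.69163064e-01,  3.17292097e-02, -9.62571817e-01]]), 't': array([-0.12214158,  0.53486037,  0.5580637 ])}
```

View pics/w1.png

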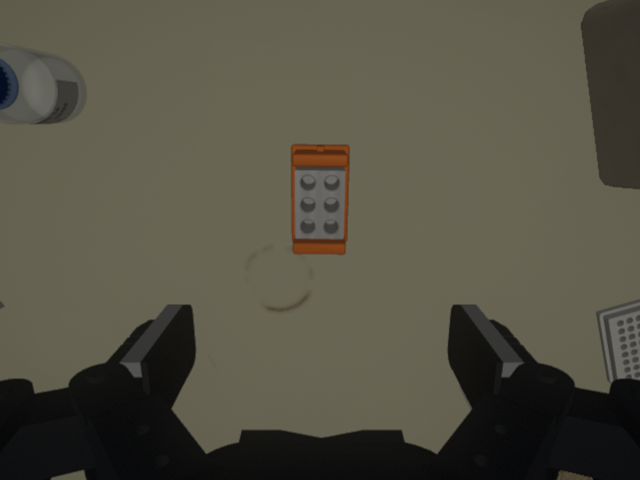

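```bash
python3 - <<'E'
from h import *
c=dict(np.load("w1.npz"))
P=np.array([pt("",q,.053,c)[:2] for q in[(308,182),(331.5,182),(307.3,204.5),(331.3,204.5),(307,226),(331,226)]])
m=P.mean(0); d=P[:2].mean(0)-P[4:].mean(0); print(m,np.linalg.norm(d),np.arctan2(d[1],d[0]))
e=[pt("",q,.053,c)[:2] for q in[(294,169),(346,169),(344.5,240),(295,240)]]; print(np.mean(e,0))
to(*m,.25,-.1);to(*m,.045,-.115)
E
```

```text
[ 0.57971116 -0.18925819] 0.035981516146162046 -0.13440093250703253
[ 0.57890153 -0.18958812]
clk 2.05 at [ 0.5783 -0.1918  0.2502] [ 3.1416e+00  9.0000e-04 -1.1620e-01] | turn -0.0162 then [ 0.0011 -0.0027  0.0002]
clk 2.05 at [ 0.5783 -0.1918  0.2502] [ 3.1416e+00  9.0000e-04 -1.1620e-01] | turn -0.0012 then [ 0.0011 -0.0027  0.2052]
```

jog_arm(segments="0.001 -0.0026 0 0.008 0.085\n0 0 0.04 0 0.085\n0 0 0.04 0 0.085\n0 0 0.04 0 0.085\n0 0 0.04 0 0.085\n0 0 0.025 0 0.085\n0 0 0.02 0 0.085\n0 0 0.012 0 0.085\n0 0 0.009 0 0.085\n0 0 0 0 0.085\n0 0 0 0 0.03\n0 0 0 0 0.03\n0 0 0 0 0.03\n0 0 0 0 0.03\n0 0 0 0 0.03\n0 0 0 0 0.03\n0 0 0 0 0.03", squeeze=50)

```text
clock: 3.75
ee_pos: [0.5813, -0.1889, 0.0257]
tool_rot: [3.141, -0.002, -0.123]
wrist_force: [-1.7, 0.5, 6.2]
opening: 0.0393
grasp_force: 51.8
```

jog_arm(segments="0 0 -0.01 0 0.03\n0 0 -0.03 0 0.03\n0 0 -0.03 0 0.03\n0 0 -0.03 0 0.03\n0 0 0 0 0.03\n0 0 0 0 0.03")

```text
clock: 4.35
ee_pos: [0.5805, -0.1886, 0.1251]
tool_rot: [3.141, -0.001, -0.123]
wrist_force: [-0.4, 0.3, -3.1]
opening: 0.0392
grasp_force: 51.7
```

```bash
python3 -c "
from h import *
to(.44,0,.126,-.124)
to(.44,0,.018,-.124)"
```

```text
clk 4.35 at [ 0.5805 -0.1886  0.1251] [ 3.1414e+00 -1.0000e-03 -1.2320e-01] | turn 0.0008 then [-0.1628 -0.1697 -0.0009]
clk 4.35 at [ 0.5805 -0.1886  0.1251] [ 3.1414e+00 -1.0000e-03 -1.2320e-01] | turn 0.0008 then [-0.1628 -0.1697  0.1071]
```

jog_arm(segments="-0.01 -0.01 0 0 0.03\n-0.022 -0.023 0 0 0.03\n-0.022 -0.023 0 0 0.03\n-0.022 -0.023 0 0 0.03\n-0.022 -0.023 0 0 0.03\n-0.022 -0.023 0 0 0.03\n-0.022 -0.023 0 0 0.03\n-0.02 -0.022 0 0 0.03\n0 0 0 0 0.03\n0 0 0.03 0 0.03\n0 0 0.03 0 0.03\n0 0 0.025 0 0.03\n0 0 0.012 0 0.03\n0 0 0.004 0 0.03\n0 0 0.003 0 0.03\n0 0 0 0 0.03\n0 0 0 0 0.03")

```text
clock: 6.05
ee_pos: [0.4413, -0.0, 0.0213]
tool_rot: [-3.141, -0.002, -0.123]
wrist_force: [0.3, 0.2, -1.8]
opening: 0.0392
grasp_force: 51.5
```

jog_arm(segments="0 0 0.002 0 0.03\n0 0 0.001 0 0.03\n0 0 0.001 0 0.03\n0 0 0 0 0.03\n0 0 0 0 0.03")

```text
clock: 6.55
ee_pos: [0.4409, -0.0, 0.0176]
tool_rot: [-3.142, -0.001, -0.123]
wrist_force: [-3.9, 0.7, 16.4]
opening: 0.0391
grasp_force: 53.8
```

jog_arm(segments="0 0 -0.0008 0 0.03\n0 0 0 0 0.085\n0 0 0 0 0.085\n0 0 0 0 0.085\n0 0 0 0 0.085\n0 0 0 0 0.085\n0 0 0 0 0.085\n0 0 -0.03 0 0.085\n0 0 -0.05 0 0.085\n0 0 -0.05 0 0.085\n0 0 -0.05 0 0.085\n0 0 0 0 0.085")

```text
clock: 7.75
ee_pos: [0.4446, -0.0001, 0.2034]
tool_rot: [-3.14, -0.012, -0.123]
wrist_force: [0.9, -1.0, -0.6]
opening: 0.0851
grasp_force: 0.0
```

jog_arm(segments="0 0 0 -0.131 0.085\n0 0 0 -0.131 0.085\n0 0 0 -0.131 0.085\n0 0 0 -0.131 0.085\n0 0 0 -0.131 0.085\n0 0 0 -0.131 0.085\n0 0 0 -0.131 0.085\n0 0 0 -0.131 0.085\n0 0 0 -0.131 0.085\n0 0 0 -0.131 0.085\n0 0 0 -0.131 0.085\n0 0 0 -0.131 0.085\n0 0 0 0 0.085\n0 0 0 0 0.085")

```text
clock: 9.15
ee_pos: [0.4403, 0.0, 0.1969]
tool_rot: [-3.141, 0.0, 1.445]
wrist_force: [-0.6, 0.5, -0.5]
opening: 0.085
grasp_force: 0.0
```

```bash
python3 - <<'E'
from h import *
c=vision.calibration("wrist"); im=vision.get_image("wrist")[:,:,::-1]; np.savez("w2.npz",**c)
to(.441,0,.1,1.447)
K,R,t=(c[k] for k in("intrinsics","R","t"));q=K@(R@np.array([.441,0,.04])+t);q=(q/q[2])[:2].astype(int);print(q)
cv2.imwrite("pics/w2.png",crop(im,q[0]-75,q[1]-55,150,110,5))
E
```

```text
clk 9.2 at [0.4404 0.     0.197 ] [-3.141   0.      1.4456] | turn -0.0014 then [0.0001 0.0006 0.097 ]
[321 217]
```

View pics/w2.png

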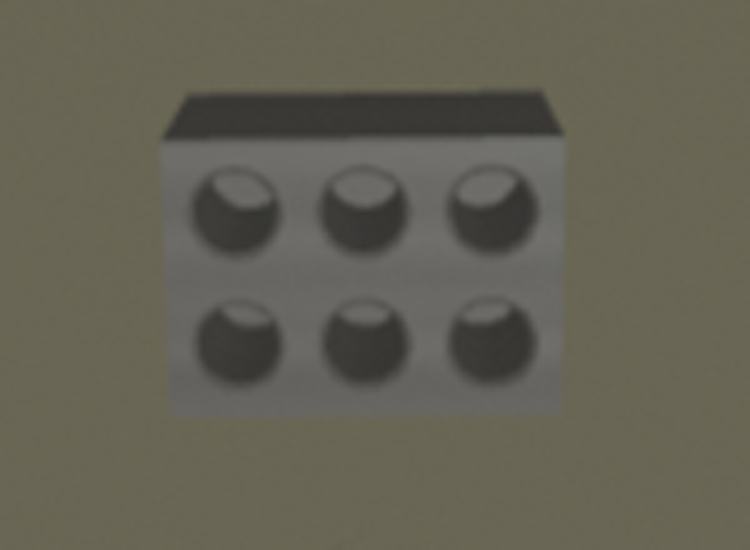

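```bash
python3 - <<'E'
from h import *
c=dict(np.load("w2.npz"))
g=lambda l:np.array([pt("",(246+(u+.5)/5-.5,162+(v+.5)/5-.5),.045,c)[:2] for u,v in l])
P=g([(235,211),(364,211),(493,210),(239,342),(365,342),(493,341)])
d=P[[0,3]].mean(0)-P[[2,5]].mean(0);print(P.mean(0),np.arctan2(d[1],d[0]),np.linalg.norm(d),g([(161,139),(565,136),(562,412),(170,415)]).mean(0))
m=P.mean(0); to(*m,.027,1.4456)
E
```

```text
[0.43921983 0.00148186] 3.0193802500594824 0.035975107506827364 [0.43914735 0.00131172]
clk 9.2 at [0.4404 0.     0.197 ] [-3.141   0.      1.4456] | turn 0.0 then [ 0.0013 -0.0014  0.17  ]
```

jog_arm(segments="0.0013 -0.0014 0 -0.003 0.085\n0 0 0.04 0 0.085\n0 0 0.04 0 0.085\n0 0 0.04 0 0.085\n0 0 0.025 0 0.085\n0 0 0.014 0 0.085\n0 0 0.008 0 0.085\n0 0 0.003 0 0.085\n0 0 0 0 0.085\n0 0 0 0 0.04\n0 0 0 0 0.04\n0 0 0 0 0.04\n0 0 0 0 0.04\n0 0 0 0 0.04\n0 0 0 0 0.04", squeeze=50)

```text
clock: 10.7
ee_pos: [0.4398, 0.0015, 0.0283]
tool_rot: [3.14, -0.0, 1.452]
wrist_force: [-1.3, 0.9, 7.6]
opening: 0.0548
grasp_force: 52.1
```

jog_arm(segments="0 0 -0.01 0 0.04\n0 0 -0.03 0 0.04\n0 0 -0.04 0 0.04\n0 0 -0.04 0 0.04\n0 0 -0.04 0 0.04\n0 0 -0.02 0 0.04\n0 0 0 -0.127 0.04\n0 0 0 -0.127 0.04\n0 0 0 -0.127 0.04\n0 0 0 -0.127 0.04\n0 0 0 0 0.04")

```text
clock: 11.8
ee_pos: [0.439, 0.0015, 0.2079]
tool_rot: [3.141, 0.0, 1.961]
wrist_force: [0.7, -0.3, -3.0]
opening: 0.0545
grasp_force: 54.8
```

```bash
python3 -c "
from h import *
to(.576,.154,.208,1.962)"
```

```text
clk 11.8 at [0.439  0.0015 0.2079] [3.1412e+00 1.0000e-04 1.9608e+00] | turn -0.0012 then [ 8.880e-02  1.848e-01 -1.000e-04]
```

jog_arm(segments="0.006 0.012 0 0 0.04\n0.013 0.027 0 0 0.04\n0.013 0.027 0 0 0.04\n0.013 0.027 0 0 0.04\n0.013 0.027 0 0 0.04\n0.013 0.027 0 0 0.04\n0.012 0.025 0 0 0.04\n0.006 0.013 0 0 0.04\n0 0 0 0 0.04\n0 0 0 0 0.04\n0 0 0 0 0.04")

```text
clock: 12.9
ee_pos: [0.5759, 0.1532, 0.2071]
tool_rot: [-3.14, -0.0, 1.959]
wrist_force: [0.3, 0.1, -2.6]
opening: 0.0549
grasp_force: 54.9
```

```bash
python3 - <<'E'
from h import *
c=vision.calibration("wrist"); im=vision.get_image("wrist")[:,:,::-1]; np.savez("w3.npz",**c)
to(.576,.154,.208,1.962)
cv2.imwrite("pics/w3.png",cv2.resize(im,(800,600),interpolation=cv2.INTER_CUBIC))
E
```

```text
clk 12.95 at [0.576  0.1532 0.2073] [-3.1407 -0.      1.9586] | turn -0.0034 then [ 0.0008  0.0003 -0.0007]
```

View pics/w3.png

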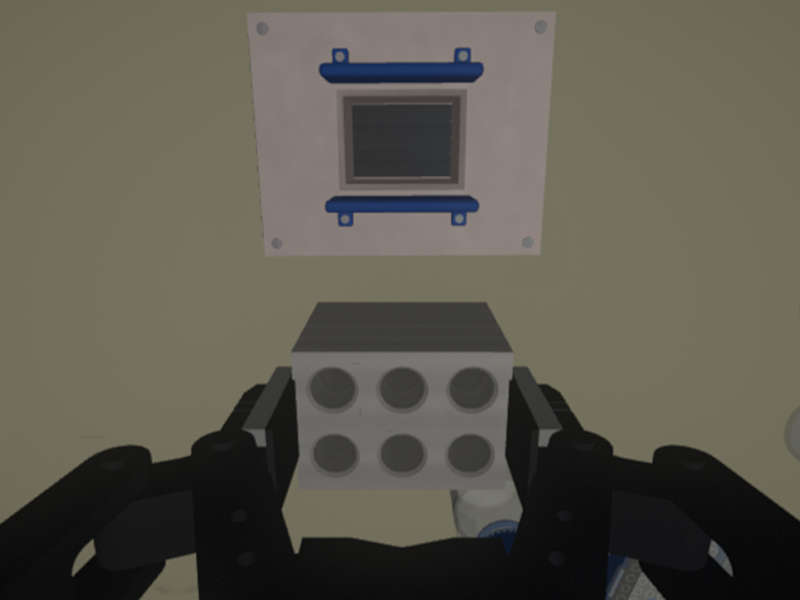

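```bash
python3 - <<'E'
from h import *
c=dict(np.load("w3.npz"))
g=lambda l,z:np.array([pt("",((u+.5)/1.25-.5,(v+.5)/1.25-.5),z,c)[:2] for u,v in l])
y=lambda a,b:np.arctan2(*(a-b)[::-1])
P=g([(333,389),(403,389),(473,387),(336,454),(403,454),(471,453)],.224)
d=P[[0,3]].mean(0)-P[[2,5]].mean(0);print("block",P.mean(0),np.linalg.norm(d),y(P[[0,3]].mean(0),P[[2,5]].mean(0)),np.linalg.norm(P[:3].mean(0)-P[3:].mean(0)))
m=P.mean(0)
for n,l in(("well",[(337,90),(466,90),(465,189),(340,190)]),("deck",[(248,13),(556,12),(540,254),(265,254)]),("screw",[(262,28),(540,27),(527,242),(276,243)])):
    q=g(l,.062);print(n,q.mean(0),np.linalg.norm(q[0]-q[1]),np.linalg.norm(q[2]-q[1]),y(q[1],q[0]),y(q[2],q[3]))
    s=manip.get_state()["ee_pos"]; D=q.mean(0)-m; 
    to(s[0]+D[0],s[1]+D[1],.06,1.9608)
E
```

```text
block [0.57729183 0.15355544] 0.03568125656862261 -2.741992372850196 0.018840431053354076
well [0.54996715 0.21954062] 0.06478307542067455 0.048896683732576 0.38691225449204397 0.39496941275352276
clk 12.95 at [0.576  0.1532 0.2073] [-3.1407 -0.      1.9586] | turn -0.0022 then [ 0.0714 -0.0002  0.1473]
deck [0.54994069 0.21989205] 0.14922480180371944 0.11906898390898071 0.38971401208247797 0.3872326971810398
clk 12.95 at [0.576  0.1532 0.2073] [-3.1407 -0.      1.9586] | turn -0.0022 then [ 7.180e-02 -1.000e-04  1.473e-01]
screw [0.54951558 0.21955896] 0.13561584973673763 0.10586429686130108 0.39007858156813247 0.39123280569899843
clk 12.95 at [0.576  0.1532 0.2073] [-3.1407 -0.      1.9586] | turn -0.0022 then [ 0.0716 -0.0006  0.1473]
```

jog_arm(segments="0.01 0 0 0 0.04\n0.02 0 0 0 0.04\n0.02 0 0 0 0.04\n0.0145 0 0 0 0.04\n0.007 0 0 0 0.04\n0 0 0 0 0.04\n0 0 0.03 0 0.04\n0 0 0.03 0 0.04\n0 0 0.03 0 0.04\n0 0 0.015 0 0.04\n0 0 0.005 0 0.04\n0 0 0 0 0.04\n0 0 0 0 0.04")

```text
clock: 14.25
ee_pos: [0.5508, 0.2203, 0.0986]
tool_rot: [3.139, 0.0, 1.96]
wrist_force: [-0.0, 0.7, -2.1]
opening: 0.0545
grasp_force: 54.8
```

```bash
python3 - <<'E'
from h import *
to(.5498,.2193,.06,1.961)
E
```

```text
clk 14.25 at [0.5508 0.2203 0.0986] [3.1395e+00 1.0000e-04 1.9596e+00] | turn -0.0014 then [-0.0006 -0.0013  0.0386]
```

jog_arm(segments="-0.0004 -0.0005 0.004 0 0.04\n0 0 0.003 0 0.04\n0 0 0.003 0 0.04\n0 0 0.003 0 0.04\n0 0 0.003 0 0.04\n0 0 0 0 0.04")

```text
clock: 14.85
ee_pos: [0.5491, 0.2195, 0.0808]
tool_rot: [-3.141, -0.0, 1.96]
wrist_force: [-0.1, -0.1, -2.6]
opening: 0.0545
grasp_force: 54.8
```

jog_arm(segments="0 0 0.004 0 0.04\n0 0 0.004 0 0.04\n0 0 0.004 0 0.04\n0 0 0.003 0 0.04\n0 0 0.002 0 0.04\n0 0 0 0 0.04\n0 0 0 0 0.04")

```text
clock: 15.55
ee_pos: [0.5494, 0.2196, 0.0643]
tool_rot: [-3.142, -0.0, 1.96]
wrist_force: [0.5, 0.4, -2.4]
opening: 0.0549
grasp_force: 54.8
```

jog_arm(segments="0 0 0.002 0 0.04\n0 0 0.001 0 0.04\n0 0 0 0 0.04")

```text
clock: 15.85
ee_pos: [0.5493, 0.2195, 0.0612]
tool_rot: [-3.141, -0.0, 1.96]
wrist_force: [0.3, -0.7, -2.3]
opening: 0.0546
grasp_force: 54.8
```

jog_arm(segments="0 0 0.001 0 0.04\n0 0 0.001 0 0.04\n0 0 0 0 0.04")

```text
clock: 16.15
ee_pos: [0.5495, 0.2196, 0.0593]
tool_rot: [3.141, -0.0, 1.96]
wrist_force: [-0.7, 0.1, -1.9]
opening: 0.0549
grasp_force: 54.9
```

jog_arm(segments="0 0 0.001 0 0.04\n0 0 0 0 0.085\n0 0 0 0 0.085\n0 0 0 0 0.085\n0 0 0 0 0.085\n0 0 0 0 0.085\n0 0 -0.02 0 0.085\n0 0 -0.03 0 0.085\n0 0 -0.02 0 0.085\n0 0 0 0 0\n0 0 0 0 0\n0 0 0 0 0\n0 0 0 0 0\n0 0 0 0 0\n0 0 0 0 0\n0 0 0 0 0\n0 0 0 0 0", squeeze=30)

```text
clock: 17.85
ee_pos: [0.5494, 0.2195, 0.1282]
tool_rot: [-3.141, -0.0, 1.96]
wrist_force: [0.8, -0.5, -0.2]
opening: 0.0001
grasp_force: 0.0
```

```bash
python3 - <<'E'
from h import *
to(.5494,.2195,.076,1.96)
im=vision.get_image("wrist")[:,:,::-1];cv2.imwrite("pics/w4.png",im)
E
```

```text
clk 17.85 at [0.5494 0.2195 0.1282] [-3.1414 -0.      1.9597] | turn -0.0003 then [-0.0001 -0.      0.0522]
```

View pics/w4.png

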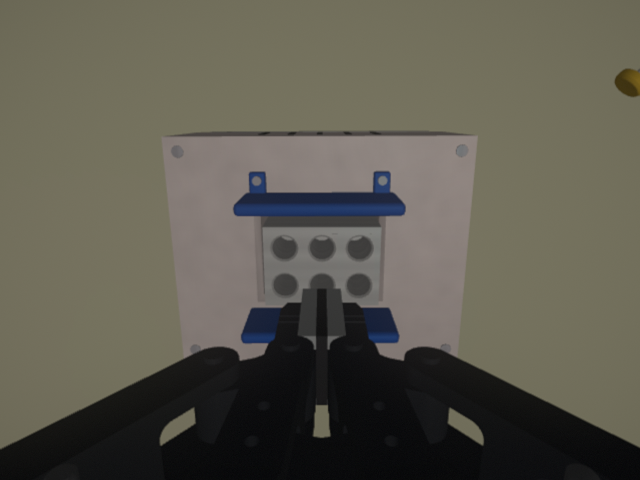

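jog_arm(segments="0 0 0.02 0 0\n0 0 0.018 0 0\n0 0 0.01 0 0\n0 0 0.003 0 0\n0 0 0.002 0 0\n0 0 0.001 0 0\n0 0 0.001 0 0\n0 0 0.001 0 0\n0 0 0 0 0")

```text
clock: 18.8
ee_pos: [0.5496, 0.2196, 0.0734]
tool_rot: [3.141, 0.0, 1.96]
wrist_force: [-2.8, -1.3, 5.4]
opening: 0.0001
grasp_force: 2.4
```

jog_arm(segments="0 0 0.001 0 0\n0 0 0.001 0 0\n0 0 0.001 0 0\n0 0 0.001 0 0\n0 0 0 0 0")

```text
clock: 19.3
ee_pos: [0.5496, 0.2196, 0.0691]
tool_rot: [3.141, 0.0, 1.96]
wrist_force: [-2.0, -1.2, 5.5]
opening: 0.0003
grasp_force: 2.4
```

jog_arm(segments="0 0 0.001 0 0\n0 0 0.001 0 0\n0 0 0.001 0 0\n0 0 0.001 0 0\n0 0 0.001 0 0\n0 0 0.001 0 0\n0 0 0 0 0")

```text
clock: 20.0
ee_pos: [0.5496, 0.2197, 0.063]
tool_rot: [3.141, 0.0, 1.96]
wrist_force: [-1.8, -0.7, 4.4]
opening: -0.0003
grasp_force: 2.3
```

jog_arm(segments="0 0 0.0005 0 0\n0 0 0.0005 0 0\n0 0 0.0005 0 0\n0 0 0 0 0")

```text
clock: 20.4
ee_pos: [0.5496, 0.2197, 0.0616]
tool_rot: [3.141, 0.0, 1.96]
wrist_force: [-1.6, -1.4, 5.8]
opening: 0.0005
grasp_force: 2.9
```

jog_arm(segments="0 0 0.0005 0 0\n0 0 0 0 0\n0 0 0 0 0")

```text
clock: 20.7
ee_pos: [0.5497, 0.2197, 0.0615]
tool_rot: [3.141, 0.0, 1.96]
wrist_force: [-4.4, -1.4, 10.6]
opening: -0.0
grasp_force: 5.1
```

jog_arm(segments="0 0 -0.005 0 0\n0 0 -0.03 0 0\n0 0 -0.04 0 0\n-0.03 0 -0.04 0 0\n-0.03 0 -0.02 0 0\n-0.03 0 0 0 0\n0 0 0 0 0\n0 0 0 0 0")

```text
clock: 21.5
ee_pos: [0.5836, 0.1359, 0.1955]
tool_rot: [3.141, -0.0, 1.958]
wrist_force: [0.1, 0.2, -0.1]
opening: -0.0
grasp_force: 0.0
```

```bash
python3 - <<'E'
from h import *
a=vision.get_image("wrist")[:,:,::-1];b=vision.get_image("side")[:,:,::-1]
cv2.imwrite("pics/f.png",np.hstack([cv2.resize(a,(400,300)),crop(b,200,220,200,150,2)]))
E
```

```text
(no output)
```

View pics/f.png

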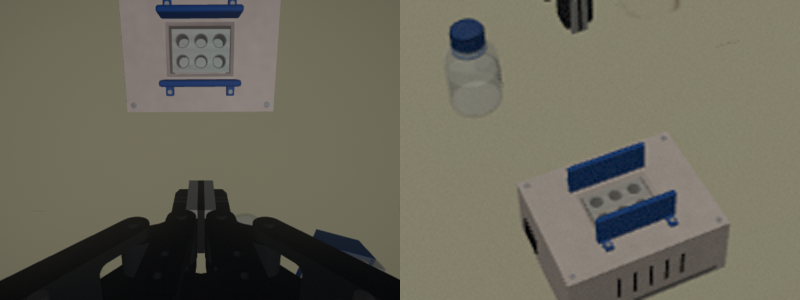

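The wrist view (block at about (200,50)) and the side view (about (625,200)) both show the block sitting flush and centred in the well. The bottle hasn't moved, and the press bottomed out at TCP z = 0.0615 with the force rising.

```bash
python3 -c "
from plant import manip, vision
print(manip.close_job())"
```

```text
the job is handed in; nothing more can be done
None
```

The block is in the well and pressed flush with the deck after being set down and regripped on the bench; I handed the job in at about 21.6 s, and no verdict was returned.

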